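# Close the balance's draught shield and tare the cup

## Robot

A 7-joint arm with a two-finger parallel gripper is mounted at the origin on a cart in front of the work surface, level with it; the furniture and walls round the work are solid. World frame = base frame: x ahead of the robot, y to its left, z up, the work surface at z = 0. Lengths are in mm, angles in degrees, forces in N, time in s.
With the tool pointing down it reaches from about 425 to 875 mm from the base axis. Payload 4.7 kg.
Tool frame: the origin (TCP) lies at the centre of the arm's flange, where the gripper is bolted on; the fingertips stand 182 mm ahead of it and the grasp point (between the pads) lies 164 mm ahead of it; z points along the fingers, y is the direction in which the jaws open and shut (so a half turn about z gives the same grasp; the last joint's range is limited). The gripper opens to 87 mm and grips with 3 to 60 N. Pads are 19 mm wide; open, the fingers measure 117 mm over their backs; the gripper's body (75 mm by 190 mm) begins 51 mm behind the grasp point.
Start: joints at [-62.389, 18.392, -4.016, 83.108, 1.295, 78.541, -3.26], TCP at [293.116, 580.164, 404.787] pointing down, gripper open.
Joint ranges: [-163.93, 163.93], [-17.29, 119.83], [-79.2, 71.16], [3.27, 140.29], [-89.18, 269.18], [5.43, 117.66], [-154.24, 154.24]. Speed limits (degrees/s): [147.25, 147.25, 180, 180, 180, 180, 180].

## Interface

Orientations are given as [roll, pitch, yaw] about the fixed x, y, z axes, in that order (R = Rz(yaw) Ry(pitch) Rx(roll)).
In Python, from workcell import robot, read_camera, camera_info, finder gives the robot as it stands.
- The arm moves only by the tool servo_tool, never from a script. Its argument "increments" is a list of rows, each a list of 7 numbers: the shift along the tool's x, y, z each as a share of 0.5 m, from -1 to 1, then the turn, a rotation vector about the tool's x, y, z each as a share of 45 degrees, from -1 to 1, then the opening, from 0 (shut) to 1 (fully open). In form: [[tx, ty, tz, ax, ay, az, claw], ...]. A call has 1 to 10 rows; each row is the pose to reach, as a shift and turn from the pose commanded when the call began, along the tool's axes at that moment; what a row does not reach only later rows make up. A row lasts 1/10 s, in which the tool goes at most 50 mm and 8.59 degrees, less where a joint would pass 70% of its speed; a pose out of reach is approached as far as the arm can. A call with a number of a shift or a turn outside -1 to 1 is refused whole. A call with a gripper value outside its range is refused whole. The fingers move at their own pace and stop on an object; the grip force is fixed at half the most. Time passes only in rows, so rows that repeat a pose let the fingers close. It gives the time, the measured TCP pose, the force and the opening at its end, in the units of the state.
- robot.get_obs(): the state, without advancing time (a new reading comes with each control period).
- read_camera(name): name is "scene" or "top" or "wrist"; returns (picture, depth): 420x560x3 uint8, red, green, blue; 420x560 float32, mm along the optical axis (not along the pixel's ray), 0 where there is no reading.
- camera_info(name): a dict with "fx", "fy", "cx", "cy" (pixels), "rvec" (rotation vector, rad) and "tvec" (3), from world to camera coordinates, as OpenCV has them. Camera axes: x right, y down, z forward; pixel columns grow to the right and rows downward; lengths in mm; the calibration is good to about 2 mm. The wrist camera is an equidistant fisheye: a pixel r from the principal point sees the ray r / f radians off the axis. A picture is of the moment at which its call begins: read the wrist's pose just before it. camera_info takes no time and is no camera call; for the wrist camera it gives the pose at the moment of the call.
- robot.finish_job(): hands the job in, once; it reports no verdict.
Trained networks look in the newest picture that a camera, given by its name, has taken for a name from the list of things; names that differ only in an ending like _2 or _b are one class to them, and where a whole thing is asked for, a point or a joint stands for the part that bears it (a point fixed in the world has none). Each returns a list of dicts, best first, with "score" (0 to 1); they miss things now and then, are a little off and sometimes report something else, mostly with a low value. They report only what shows in the picture. A call takes as long as a camera call.
- finder.regions_of(target, camera): "pixels" (420x560 bool, what is visible of it) and "point" ([column, row] in pixels, amid what is visible of it).
The state is a dict: "time": time; "qpos": joint angles; "joint_velocities": joint speeds; "joint_efforts": joint torques, N m; "tcp_pos": TCP position; "eef_rot": TCP orientation; "force": force on the tool from outside, world axes, zero at the start; "ft_torque": the same for the moment, N m; "finger_gap": opening from 0.0 (shut) to 1.0 (fully open).
Only numpy, scipy, OpenCV 4.12 (cv2) and the standard library are available. Lean on these libraries where they do the work, as an engineer would, in place of code of your own. Each camera call takes 0.05 s, during which the arm holds its last target.

## Task

Tare the empty cup that stands on the balance: with the fingertips, gently push the clear hinged draught shield down until it is fully shut, then lightly press the wide tare key at the left end of the key row until it is down, let it spring back and withdraw. Leave the other keys, the cup and everything round the balance alone: nothing is lifted or moved out of its place.

Things in the scene. Friction and masses are not known exactly. Their poses are not given: they have to be found in the camera images.
- balance: Bench balance fixed on the bench, cream housing 240 x 194 mm (x by y), 50 mm high at the back and sloping down to 32 mm at the front. Origin: centre of its underside, on the bench. Its x axis points from the key and display end (front, near the robot) to the back, y to its left seen from the front, z up. The top of its round pan (radius 57 mm) is 57 mm above the bench, centred at x = +35, y = +2 mm.
- balance_draught_lid (a joint): Clear draught shield over the pan: an open-bottomed box 138 x 140 x 61 mm with walls 2 mm thick. Its hinge lies along the balance's y axis at its back, x = +106 mm, z = 64 mm. 0 = fully shut (flat top panel level, 114.5 mm above the bench); grows as the front rises; starts open between 0.22 and 0.34 rad, end stop 0.384 rad. The hinge has a friction stay: the shield stays where it is left, and about 1 N downward on the front part of its top panel closes it.
- lid_edge (a point): Middle of the front edge of the draught shield's flat top panel, on its top face; moves with the shield (shut: x = -34, y = +2, z = 114.5 mm in the balance's frame; as the shield opens it rises and moves backward on its arc round the hinge). A small clear tab, 24 mm wide and 6 mm thick, stands 8 mm forward of it. From this edge the top panel runs 138 mm back towards the hinge.
- tare_key (a joint): The tare key: black spring push key, 17 mm deep and 30 mm wide, the widest of the four keys, at the left end of the row on the balance's front. 0 = up, 0.004 m = fully down. Fully down takes about 4 N (it starts to move at about 1 N); it springs back when released.
- tare_key_top (a point): Centre of the tare key's top face (about 43 mm above the bench, 92 mm in front of the balance's origin, facing up and leaning 5 degrees to the front). With the key up it stands 6 mm above the grey bezel round it. The next key's edge is 20 mm from the tare key's right edge; the shut shield's tab ends 49 mm behind the key's centre and 114 mm above the bench.
- key_2 (a joint): Spring push key of the balance, black, 17 x 18 mm, to the right of the tare key; to be left alone. 0 = up, grows as it is pressed, to 0.004 m.
- key_3 (a joint): Spring push key of the balance, black, 17 x 18 mm, to the right of the tare key; to be left alone. 0 = up, grows as it is pressed, to 0.004 m.
- key_4 (a joint): Spring push key of the balance, black, 17 x 18 mm, to the right of the tare key; to be left alone. 0 = up, grows as it is pressed, to 0.004 m.
- cup_center (a point): Centre, half-way up, of the loose grey sample cup on the pan, 38 mm across and 37 mm high; not to be disturbed.
- amber_bottle_center (a point): Centre, half-way up, of a loose stoppered brown bottle, 44 mm across and 78 mm high, standing to the left of the balance.
- clear_bottle_center (a point): Centre, half-way up, of a loose stoppered clear bottle, 41 mm across and 80 mm high, standing to the left of the balance.
- tin_center (a point): Centre, half-way up, of a loose open steel tin, 70 mm across and 33 mm high, in front of the balance and to its left.
- scoop_center (a point): Centre of a loose laboratory spatula, 174 mm long, 12 mm wide and 9 mm high, lying flat in front of the balance.

How it is judged (in metres and radians):
On the way, in this order (a step that is already met when the one before it is completed fails the run):
1. the draught shield is fully shut (value of joint balance_draught_lid below 0.03 rad), for 0.2 s.
2. the tare key is pressed down with the shield shut (value of joint tare_key above 0.0028 m and value of joint balance_draught_lid below 0.03 rad), for 0.1 s.
At the end, for the whole second after the job is handed in: the draught shield is shut (within 0.03 rad), all four keys are up (within 1 mm), and the cup stands upright on the pan within 8 mm of where it was (value of joint balance_draught_lid below 0.03 rad and value of joint each of tare_key, key_2, key_3, key_4 below 0.001 m and distance of cup_center from where it was at the start of the episode below 0.008 m and angle between cup_center's own z axis and vertical below 0.1 rad); the robot touches nothing.
It fails at once if the tare key is pressed before the shield is shut (value of joint tare_key above 0.0015 m and value of joint balance_draught_lid above 0.05 rad).
It fails at once if another key is pressed (value of joint any of key_2, key_3, key_4 above 0.0015 m).
It fails at once if the shield is lifted further open (value of joint balance_draught_lid above 0.365 rad).
It fails at once if the fingers press the balance, its shield or its keys with over 40 N (contact force between the fingers and balance above 40 N).
It fails at once if the cup is shifted by over 8 mm or lifted, or a bottle, the tin or the spatula is moved by over 10 mm (distance of cup_center from where it was at the start of the episode above 0.008 m or distance of any of amber_bottle_center, clear_bottle_center, tin_center, scoop_center from where it was at the start of the episode above 0.01 m).
It also fails if it takes over 38 s, if anything falls off the work surface, if the arm or the gripper's body presses on something with over 40 N, if the wrist force passes 120 N, or if a joint passes its speed limit or range.

## Working session

There is one attempt and no reset: what is moved stays moved. The work goes in short steps, Python scripts to look and compute and a tool call to move; the robot and the scene stay as the last step left them, time stands still between calls to the robot, and variables do not carry over. Pictures are saved under pics/ and viewed, and the job is handed in when it is done.

Besides the shell and the picture viewer there is one more tool, called as name([rows], argument=value, ...), one row to a line, values as JSON. servo_tool: Moves the arm, as the interface text tells. Shift numbers are shares of 0.5 m and turn numbers shares of 45 degrees, none past 1 either way. Its arguments: {"type":"object","properties":{"increments":{"type":"array","items":{"type":"array","items":{"type":"number","minimum":-1,"maximum":1}}}},"required":["increments"]}

```bash
ls; mkdir -p pics; cat > h.py <<'E'
import numpy as np, cv2
from scipy.spatial.transform import Rotation as R
from workcell import robot, read_camera, camera_info, finder
def deproj(info,u,v,d):
    p=np.array([(u-info['cx'])/info['fx']*d,(v-info['cy'])/info['fy']*d,d])
    Rm=R.from_rotvec(np.ravel(info['rvec'])).as_matrix()
    return Rm.T@(p-np.ravel(info['tvec']))
def proj(info,P):
    Rm=R.from_rotvec(np.ravel(info['rvec'])).as_matrix()
    c=Rm@np.asarray(P,float)+np.ravel(info['tvec'])
    return np.array([c[0]/c[2]*info['fx']+info['cx'],c[1]/c[2]*info['fy']+info['cy'],c[2]])
E
python3 - <<'E'
from h import *
o=robot.get_obs(); print(o['time'],o['tcp_pos'],o['eef_rot'],o['force'],o['finger_gap'])
for n in ['scene','top']:
    im,d=read_camera(n); cv2.imwrite(f'pics/{n}0.png',im[:,:,::-1]); np.save(f'{n}_d.npy',d)
    info=camera_info(n); print(n,{k:np.round(v,3).tolist() for k,v in info.items() if not isinstance(v,str)})
    for t in ['balance','tare_key','key_2','cup_center','balance_draught_lid','tin_center','amber_bottle_center','clear_bottle_center','scoop_center']:
        for r in finder.regions_of(t,n)[:4]:
            p=r['point']; m=r['pixels']; dd=np.median(d[m&(d>0)]) if (m&(d>0)).any() else 0
            u,v=p; dp=d[int(v),int(u)]
            print(n,t,round(r['score'],2),np.round(p,1),m.sum(),np.round(deproj(info,u,v,dp),1) if dp>0 else None)
print(robot.get_obs()['time'])
E
```

```text
pics
0.0 [293.06686324 579.9552083  403.64429208] [-1.79888669e+02  6.47116130e-03  1.53197322e+02] [-0.35133492  0.71245254 -0.63711497] 1.0010444021038167
scene {'fx': 458.107, 'fy': 458.107, 'cx': 282.038, 'cy': 204.18, 'rvec': [1.985, -1.056, 0.526], 'tvec': [-123.063, 455.293, 381.015]}
scene balance 0.74 [359.8 257.8] 15308 [591.2  92.4  54.6]
scene tare_key 0.7 [302.6 270.9] 150 [523.4 165.2  39.3]
scene key_2 0.49 [335.8 296.2] 78 [503.2  89.7  40.5]
scene key_2 0.48 [324.1 282.6] 104 [517.5 119.6  42. ]
scene cup_center 0.44 [305.3 267.7] 148 [530.8 164.4  41.3]
scene balance_draught_lid 0.6 [374.9 220.5] 6268 [589.1  74.  145. ]
scene tin_center 0.71 [241.7 284.9] 1430 [469.1 257.8  -1. ]
scene amber_bottle_center 0.32 [320.6 206.7] 209 [694.8 230.4  44.2]
scene scoop_center 0.59 [305.5 336. ] 627 [436.4 104.3   1.5]
top {'fx': 431.21, 'fy': 431.21, 'cx': 285.99, 'cy': 216.822, 'rvec': [2.072, -2.107, 0.266], 'tvec': [233.11, 599.281, 806.738]}
top balance 0.91 [342.1 217.8] 10542 [581.5 118.2 145.5]
top tare_key 0.48 [312.7 256.6] 101 [525.3 169.   42.6]
top key_2 0.43 [333.9 259.3] 63 [519.2 125.1  40.9]
top key_2 0.38 [351.2 267.1] 67 [502.2  90.3  42.7]
top balance_draught_lid 0.79 [350.  191.9] 5422 [636.2  98.6 132.5]
top tin_center 0.94 [277. 293.] 890 [455.1 244.7   1.8]
top amber_bottle_center 0.92 [270.2 205.9] 480 [625.8 255.2  78.9]
top clear_bottle_center 0.58 [283.2 175.7] 386 [699.  227.5  56.2]
top scoop_center 0.56 [338.1 299.3] 455 [439.6 115.7   4.5]
1.0
```

```bash
python3 - <<'E'
import cv2
a=cv2.imread('pics/scene0.png')[150:370,200:480]; b=cv2.imread('pics/top0.png')[120:330,230:470]
cv2.imwrite('pics/s1.png',cv2.resize(a,None,fx=2.7,fy=2.7)); cv2.imwrite('pics/t1.png',cv2.resize(b,None,fx=2.8,fy=2.8))
E
```

```text
(no output)
```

View pics/s1.png

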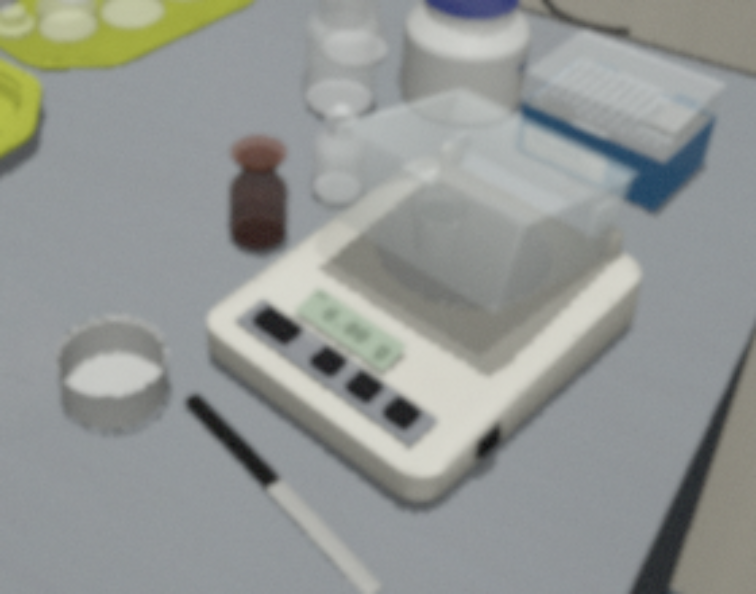

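View pics/t1.png

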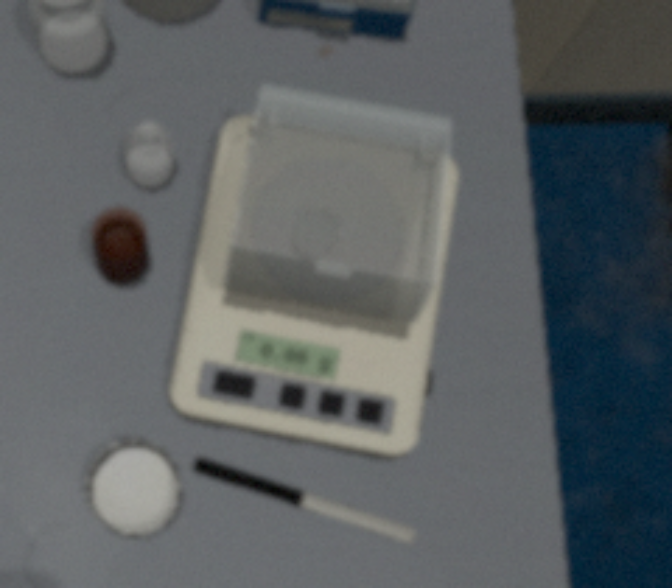

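```bash
cat >> h.py <<'E'
def onplane(info,u,v,z):
    Rm=R.from_rotvec(np.ravel(info['rvec'])).as_matrix(); c=-Rm.T@np.ravel(info['tvec'])
    r=Rm.T@np.array([(u-info['cx'])/info['fx'],(v-info['cy'])/info['fy'],1]); return c+r*(z-c[2])/r[2]
E
python3 - <<'E'
from h import *
ti=camera_info('top'); si=camera_info('scene')
K=[(313.6,257.1),(334.3,261.4),(348.2,263.9),(362.1,266.8)]
P=np.array([onplane(ti,u,v,43)[:2] for u,v in K]); print(P.round(1))
S=np.array([onplane(si,200+u/2.7,150+v/2.7,43)[:2] for u,v in [(278,324),(328,361),(364,387),(402,414)]]); print('scene',S.round(1))
for A in (P,S):
    d=A[0]-A[3]; print('len',np.linalg.norm(d),'yaw',np.degrees(np.arctan2(-d[0],d[1])))
# housing corners-ish edges from top
for n,z,pts in [('front',32,[(210,418),(380,448)]),('left',38,[(176,370),(192,250),(212,150)]),('right',38,[(426,400),(440,300),(455,190)])]:
    print(n,[onplane(ti,230+u/2.8,120+v/2.8,z)[:2].round(1).tolist() for u,v in pts])
d=np.load('top_d.npy')
for v in range(150,246,6):
    print(v,[ (deproj(ti,u,v,d[v,u]).round(0).astype(int).tolist() if d[v,u]>0 else None) for u in range(315,392,15)])
E
```

```text
[[524.2 167.2]
 [514.5 124.7]
 [508.9  96.2]
 [502.4  67.8]]
scene [[522.3 163.8]
 [512.1 121.5]
 [505.5  92.9]
 [499.3  64.4]]
len 101.71847934286201 yaw -12.382193825276723
len 102.0850921800646 yaw -13.033433041662699
front [[500.6, 185.2], [476.3, 60.0]]
left [[536.1, 209.9], [628.9, 195.7], [709.7, 178.1]]
right [[510.6, 24.8], [586.5, 8.7], [673.8, -9.5]]
150 [[780, 153, 2], [780, 118, 2], [780, 83, 0], [779, 49, 1], [777, 15, 3], [779, -21, -2]]
156 [[765, 154, 2], [718, 132, 117], [717, 102, 117], [763, 50, 5], [764, 15, 0], [763, -20, 1]]
162 [[732, 158, 50], [704, 133, 120], [703, 103, 119], [701, 74, 124], [704, 42, 116], [703, 12, 116]]
168 [[719, 158, 46], [688, 135, 126], [690, 104, 122], [690, 74, 119], [689, 44, 120], [734, -18, 0]]
174 [[705, 159, 47], [675, 135, 128], [675, 105, 126], [674, 76, 127], [675, 46, 124], [719, -16, 1]]
180 [[692, 159, 45], [661, 136, 132], [662, 107, 129], [662, 77, 128], [662, 47, 125], [688, -3, 48]]
186 [[678, 159, 47], [649, 137, 133], [648, 108, 134], [649, 78, 130], [648, 49, 131], [674, -1, 50]]
192 [[635, 167, 138], [635, 138, 13
[... 174 characters left out ...]
 [[609, 168, 147], [609, 140, 145], [609, 111, 142], [608, 83, 144], [609, 53, 139], [648, -11, 1]]
210 [[600, 168, 138], [596, 141, 148], [596, 113, 149], [596, 84, 146], [596, 55, 144], [635, -10, -1]]
216 [[593, 167, 117], [590, 139, 127], [584, 113, 147], [584, 85, 147], [584, 56, 145], [620, -8, 2]]
222 [[587, 165, 92], [584, 137, 102], [580, 109, 116], [578, 81, 124], [575, 55, 134], [607, -8, 0]]
228 [[587, 162, 40], [586, 130, 40], [574, 106, 92], [571, 78, 103], [568, 51, 114], [593, -7, 1]]
234 [[574, 162, 40], [573, 131, 40], [573, 99, 38], [572, 67, 39], [561, 47, 93], [580, -6, -1]]
240 [[561, 163, 42], [559, 132, 46], [560, 100, 38], [560, 68, 36], [559, 37, 41], [566, -5, -1]]
```

```bash
cat >> h.py <<'E'
yaw=np.radians(-12.6); xh=np.array([np.cos(yaw),np.sin(yaw),0]); yh=np.array([-np.sin(yaw),np.cos(yaw),0]); zh=np.array([0,0,1.])
tare=np.array([523.3,166,43]); 
O=xh*(tare@xh+92)+yh*232
def L(x,y,z): return O+x*xh+y*yh+z*zh
def pose(tip,tilt):
    Z=-np.cos(tilt)*zh+np.sin(tilt)*xh; Y=yh; X=np.cross(Y,Z)
    return tip-182*Z, R.from_matrix(np.array([X,Y,Z]).T)
def inc(tip,tiltdeg,cur=None):
    o=robot.get_obs(); T=R.from_euler('xyz',o['eef_rot'],degrees=True); p=np.array(o['tcp_pos'])
    t,Rd=pose(tip,np.radians(tiltdeg))
    return np.r_[T.inv().apply(t-p)/500,(T.inv()*Rd).as_rotvec(degrees=True)/45].round(4), t.round(1)
def tipnow():
    o=robot.get_obs(); T=R.from_euler('xyz',o['eef_rot'],degrees=True); tip=np.array(o['tcp_pos'])+T.apply([0,0,182]); q=tip-O
    print('t',round(o['time'],2),'tip',tip.round(1),'bal',(q@xh).round(1),(q@yh).round(1),q[2].round(1),'F',np.round(o['force'],2),'rot',np.round(o['eef_rot'],2),'gap',o['finger_gap'])
E
python3 - <<'E'
from h import *
print('O',O.round(1), 'tare local y',(tare-O)@yh)
ti=camera_info('top'); d=np.load('top_d.npy')
pts=np.array([deproj(ti,u,v,d[v,u]) for v in range(165,211) for u in range(328,372) if d[v,u]>0]); pts=pts[pts[:,2]>105]
q=np.c_[(pts-O)@xh,np.ones(len(pts))]; c=np.linalg.lstsq(q,pts[:,2],rcond=None)[0]; print('theta',np.arctan(-c[0]),c)
for n in('top','scene'):
  im=cv2.imread(f'pics/{n}0.png'); I=camera_info(n); im=cv2.resize(im,None,fx=2,fy=2)
  def poly(P):
    cv2.polylines(im,[np.array([proj(I,p)[:2]*2 for p in P]).round().astype(int)],True,(0,0,255),1)
  poly([L(-120,-97,32),L(-120,97,32),L(120,97,50),L(120,-97,50)])
  ty=(tare-O)@yh
  poly([L(-92+a*8.5,ty+b*15,43) for a,b in((1,1),(1,-1),(-1,-1),(-1,1))])
  th=.24
  def lid(x,y,z): x-=106;z-=64; return L(106+x*np.cos(th)+z*np.sin(th),y,64+z*np.cos(th)-x*np.sin(th))
  poly([lid(a,b,114.5) for a,b in((-34,-68),(-34,72),(104,72),(104,-68))])
  cv2.imwrite(f'pics/{n}_o.png',im[200:640,400:1000])
tipnow(); print(inc(L(-5,2,190),10))
E
```

```text
O [603.5 102.8   0. ] tare local y 44.15654070464278
theta 0.2531121740484261 [ -0.25865965 144.75760727]
t 1.0 tip [293.1 580.2 222.8] bal -407.0 398.1 222.8 F [ 0.34  0.15 -0.59] rot [180.    0.  153.2] gap 0.9984920413644941
(array([-0.9125, -0.5863,  0.0711, -0.0275, -0.2211, -0.3148]), array([568.2, 112.8, 369.2]))
```

View pics/top_o.png

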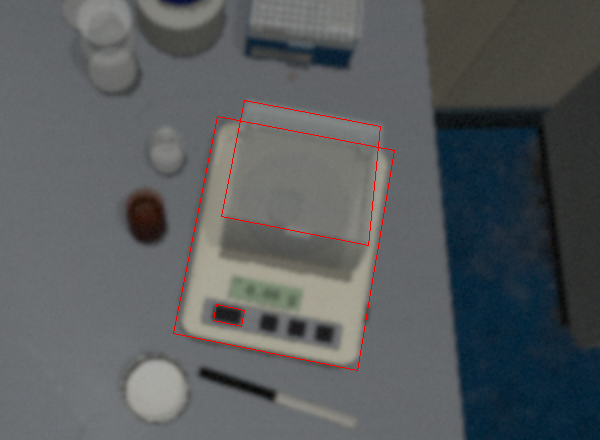

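View pics/scene_o.png

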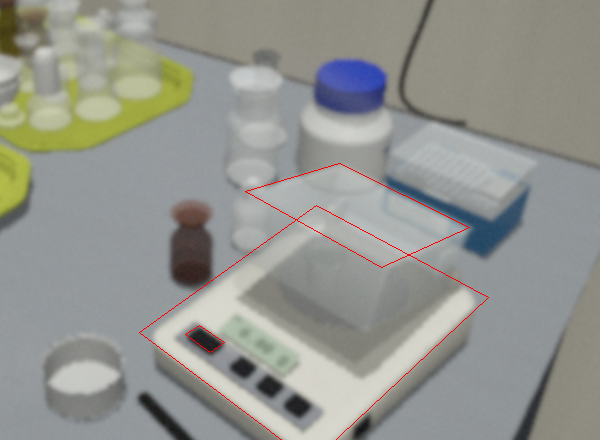

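servo_tool([
  [-0.9125,-0.5863,0.03,-0.0275,-0.2211,-0.3148,0],
  [-0.9125,-0.5863,0.03,-0.0275,-0.2211,-0.3148,0],
  [-0.9125,-0.5863,0.03,-0.0275,-0.2211,-0.3148,0],
  [-0.9125,-0.5863,0.03,-0.0275,-0.2211,-0.3148,0],
  [-0.9125,-0.5863,0.03,-0.0275,-0.2211,-0.3148,0],
  [-0.9125,-0.5863,0.03,-0.0275,-0.2211,-0.3148,0],
  [-0.9125,-0.5863,0.03,-0.0275,-0.2211,-0.3148,0],
  [-0.9125,-0.5863,0.03,-0.0275,-0.2211,-0.3148,0],
  [-0.9125,-0.5863,0.03,-0.0275,-0.2211,-0.3148,0],
  [-0.9125,-0.5863,0.03,-0.0275,-0.2211,-0.3148,0],
])

```text
time: 2.0
tcp_pos: [547.2, 147.5, 391.3]
eef_rot: [180.0, 10.0, 167.4]
force: [0.9, 0.8, 0.0]
finger_gap: 0.172
```

```bash
python3 - <<'E'
from h import *
tipnow(); print(inc(L(-5,2,175),10))
E
```

```text
t 2.0 tip [578.2 140.7 212.1] bal -32.9 31.4 212.1 F [0.92 0.76 0.  ] rot [179.96  10.04 167.4 ] gap 0.1718169568570136
(array([-0.0422, -0.0586,  0.0828,  0.001 ,  0.0009,  0.    ]), array([568.2, 112.8, 354.2]))
```

servo_tool([
  [-0.0422,-0.0586,0.0828,0,0,0,0],
  [-0.0422,-0.0586,0.0828,0,0,0,0],
  [-0.0422,-0.0586,0.0828,0,0,0,0],
  [-0.0422,-0.0586,0.0828,0,0,0,0],
  [-0.0422,-0.0586,0.0828,0,0,0,0],
])

```text
time: 2.5
tcp_pos: [567.3, 116.8, 354.9]
eef_rot: [179.9, 10.1, 167.6]
force: [0.1, 0.1, 0.9]
finger_gap: 0.004
```

```bash
python3 - <<'E'
from h import *
tipnow(); print(inc(L(-5,2,160),10))
for n in ('scene','wrist'):
    im,d=read_camera(n); cv2.imwrite(f'pics/{n}2.png',im[:,:,::-1])
E
```

```text
t 2.5 tip [598.5 110.3 175.7] bal -6.5 6.2 175.7 F [0.06 0.09 0.85] rot [179.9   10.07 167.57] gap 0.003539626057656437
(array([ 0.0021, -0.0076,  0.0315,  0.0028,  0.0017,  0.0037]), array([568.2, 112.8, 339.2]))
```

View pics/scene2.png

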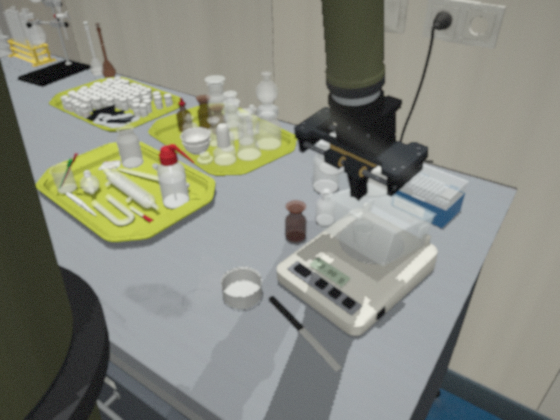

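View pics/wrist2.png

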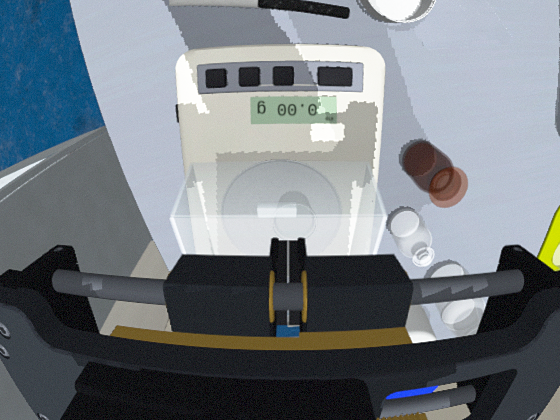

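```bash
cat >> h.py <<'E'
def seq(cur,wps,tilt=10):
    "rows in tool shares from commanded tip cur to waypoints (balance frame)"
    p0,R0=pose(L(*cur),np.radians(tilt))
    for w in wps:
        p,_=pose(L(*w),np.radians(tilt)); print(w,(R0.inv().apply(p-p0)/500).round(4).tolist())
E
python3 - <<'E'
from h import *
seq((-5,2,175),[(4,2,165),(4,2,155),(4,2,152),(3,2,149),(2,2,146),(1,2,143),(0,2,140),(-2,2,136),(-4,2,132),(-6,2,128),(-8,2,124),(-9,2,121),(-10,2,119),(-10,2,117),(-10,2,115),(-10,2,113)])
E
```

```text
(4, 2, 165) [-0.0143, -0.0, 0.0228]
(4, 2, 155) [-0.0108, -0.0, 0.0425]
(4, 2, 152) [-0.0097, -0.0, 0.0484]
(3, 2, 149) [-0.0067, -0.0, 0.054]
(2, 2, 146) [-0.0037, -0.0, 0.0595]
(1, 2, 143) [-0.0007, -0.0, 0.0651]
(0, 2, 140) [0.0023, -0.0, 0.0707]
(-2, 2, 136) [0.0076, -0.0, 0.0779]
(-4, 2, 132) [0.013, -0.0, 0.085]
(-6, 2, 128) [0.0183, -0.0, 0.0922]
(-8, 2, 124) [0.0236, -0.0, 0.0994]
(-9, 2, 121) [0.0266, -0.0, 0.105]
(-10, 2, 119) [0.0293, -0.0, 0.1086]
(-10, 2, 117) [0.03, -0.0, 0.1125]
(-10, 2, 115) [0.0307, -0.0, 0.1164]
(-10, 2, 113) [0.0314, -0.0, 0.1204]
```

servo_tool([
  [-0.0143,0,0.0228,0,0,0,0],
  [-0.0108,0,0.0425,0,0,0,0],
  [-0.0097,0,0.0484,0,0,0,0],
  [-0.0067,0,0.054,0,0,0,0],
  [-0.0037,0,0.0595,0,0,0,0],
  [-0.0007,0,0.0651,0,0,0,0],
  [0.0023,0,0.0707,0,0,0,0],
])

```text
time: 3.3
tcp_pos: [572.3, 113.7, 318.9]
eef_rot: [180.0, 10.0, 167.4]
force: [-0.7, 0.6, 0.7]
finger_gap: 0.005
```

```bash
python3 - <<'E'
from h import *
tipnow()
im,d=read_camera('wrist'); cv2.imwrite(f'pics/w3.png',im[:,:,::-1])
seq((0,2,140),[(-2,2,136),(-4,2,132),(-6,2,128),(-8,2,124),(-9,2,121),(-10,2,119)])
E
```

```text
t 3.3 tip [603.2 106.9 139.7] bal -1.1 3.9 139.7 F [-0.69  0.58  0.67] rot [179.97  10.02 167.4 ] gap 0.005062026726575951
(-2, 2, 136) [0.0053, 0.0, 0.0072]
(-4, 2, 132) [0.0107, 0.0, 0.0144]
(-6, 2, 128) [0.016, 0.0, 0.0216]
(-8, 2, 124) [0.0213, 0.0, 0.0287]
(-9, 2, 121) [0.0243, -0.0, 0.0343]
(-10, 2, 119) [0.027, 0.0, 0.0379]
```

View pics/w3.png

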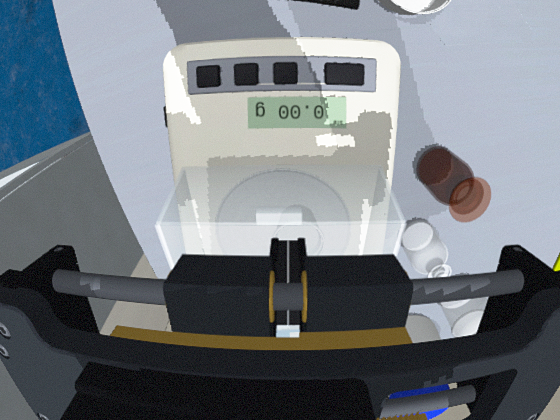

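servo_tool([
  [0.0053,0,0.0072,0,0,0,0],
  [0.0107,0,0.0144,0,0,0,0],
  [0.016,0,0.0216,0,0,0,0],
  [0.0213,0,0.0287,0,0,0,0],
  [0.0243,0,0.0343,0,0,0,0],
  [0.027,0,0.0379,0,0,0,0],
  [0.027,0,0.0379,0,0,0,0],
])

```text
time: 4.05
tcp_pos: [562.5, 115.8, 297.4]
eef_rot: [-180.0, 10.0, 167.4]
force: [-0.1, 0.2, 0.8]
finger_gap: 0.008
```

```bash
python3 - <<'E'
from h import *
tipnow()
for n in ('wrist','scene'):
    im,d=read_camera(n); cv2.imwrite(f'pics/{n}4.png',im[:,:,::-1])
cv2.imwrite('pics/s4.png',cv2.resize(cv2.imread('pics/scene4.png')[150:370,200:480],None,fx=2.7,fy=2.7))
seq((-10,2,119),[(-10,2,118),(-10,2,117),(-10,2,116),(-10,2,115),(-10,2,114)])
E
```

```text
t 4.05 tip [593.2 108.8 118.1] bal -11.3 3.6 118.1 F [-0.09  0.23  0.78] rot [-179.98    9.97  167.41] gap 0.007582641470792837
(-10, 2, 118) [0.0003, -0.0, 0.002]
(-10, 2, 117) [0.0007, -0.0, 0.0039]
(-10, 2, 116) [0.001, -0.0, 0.0059]
(-10, 2, 115) [0.0014, -0.0, 0.0079]
(-10, 2, 114) [0.0017, -0.0, 0.0098]
```

View pics/wrist4.png

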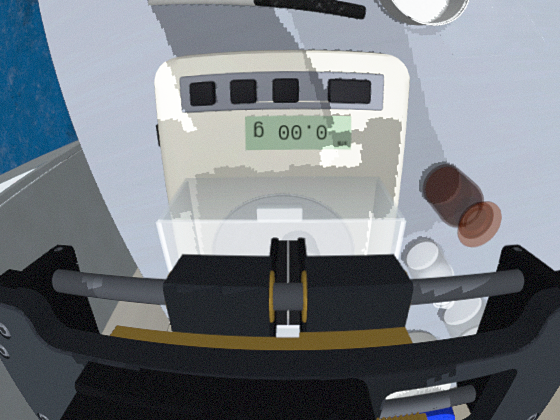

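View pics/s4.png

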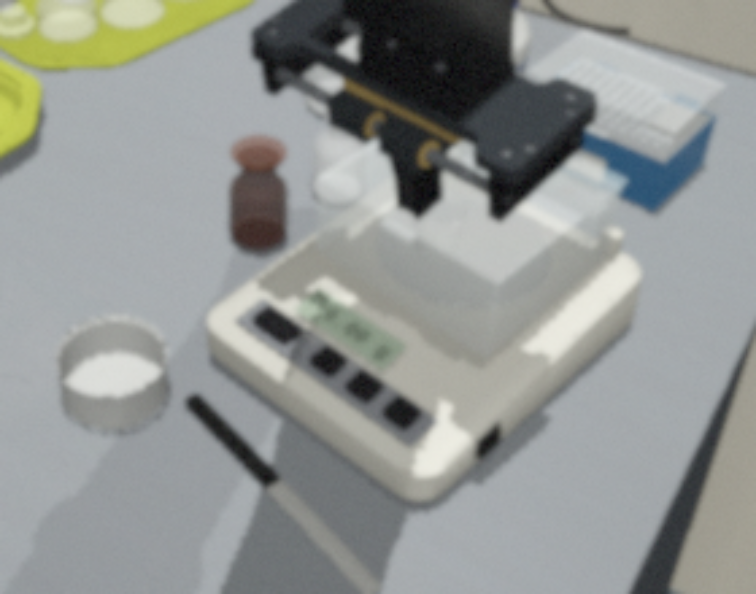

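servo_tool([
  [0.0003,0,0.002,0,0,0,0],
  [0.0007,0,0.0039,0,0,0,0],
  [0.001,0,0.0059,0,0,0,0],
  [0.001,0,0.0059,0,0,0,0],
])

```text
time: 4.55
tcp_pos: [562.8, 115.7, 295.9]
eef_rot: [180.0, 10.0, 167.4]
force: [-2.9, -1.1, 6.5]
finger_gap: 0.009
```

servo_tool([
  [0.0002,0,0.002,0,0,0,0],
  [0.0002,0,0.002,0,0,0,0],
])

```text
time: 4.75
tcp_pos: [562.8, 115.7, 295.8]
eef_rot: [180.0, 10.0, 167.4]
force: [-6.3, -0.0, 10.9]
finger_gap: 0.002
```

servo_tool([
  [0.0002,0,0.002,0,0,0,0],
  [0.0002,0,0.002,0,0,0,0],
])

```text
time: 4.95
tcp_pos: [562.9, 115.6, 295.6]
eef_rot: [180.0, 10.0, 167.4]
force: [-9.2, -1.0, 16.2]
finger_gap: 0.003
```

```bash
python3 - <<'E'
from h import *
seq((-10,2,114),[(-10,2,125),(-10,2,150),(-50,20,150),(-92,44,145),(-92,44,110),(-92,44,80)])
E
```

```text
(-10, 2, 125) [-0.0038, 0.0, -0.0217]
(-10, 2, 150) [-0.0125, 0.0, -0.0709]
(-50, 20, 150) [0.0663, 0.036, -0.0848]
(-92, 44, 145) [0.1507, 0.084, -0.0895]
(-92, 44, 110) [0.1629, 0.084, -0.0206]
(-92, 44, 80) [0.1733, 0.084, 0.0385]
```

servo_tool([
  [-0.0038,0,-0.0217,0,0,0,0],
  [-0.0125,0,-0.0709,0,0,0,0],
  [0.0663,0.036,-0.0848,0,0,0,0],
  [0.1507,0.084,-0.0895,0,0,0,0],
  [0.1507,0.084,-0.0895,0,0,0,0],
  [0.1629,0.084,-0.0206,0,0,0,0],
  [0.1733,0.084,0.0385,0,0,0,0],
  [0.1733,0.084,0.0385,0,0,0,0],
  [0.1733,0.084,0.0385,0,0,0,0],
])

```text
time: 5.85
tcp_pos: [492.3, 174.4, 259.0]
eef_rot: [-180.0, 10.0, 167.4]
force: [0.6, 0.4, 0.5]
finger_gap: 0.004
```

```bash
python3 - <<'E'
from h import *
tipnow()
for n in ('wrist','scene','top'):
    im,d=read_camera(n); cv2.imwrite(f'pics/{n}5.png',im[:,:,::-1])
    if n=='top':
        ti=camera_info('top')
        for v in range(165,235,6): print(v,[deproj(ti,u,v,d[v,u]).round(0).astype(int).tolist() for u in (330,345,360,375)])
cv2.imwrite('pics/s5.png',cv2.resize(cv2.imread('pics/scene5.png')[150:370,200:480],None,fx=2.7,fy=2.7))
E
```

```text
t 5.85 tip [523.  167.4  79.8] bal -92.6 45.5 79.8 F [0.59 0.37 0.49] rot [-179.96    9.99  167.39] gap 0.0035447801590794484
165 [[699, 133, 114], [698, 103, 117], [697, 73, 117], [698, 42, 114]]
171 [[686, 134, 115], [686, 104, 116], [685, 73, 115], [684, 44, 118]]
177 [[673, 134, 115], [672, 105, 118], [672, 74, 116], [672, 44, 116]]
183 [[661, 135, 115], [661, 105, 115], [659, 75, 117], [659, 45, 116]]
189 [[648, 135, 115], [648, 106, 116], [648, 75, 114], [647, 46, 116]]
195 [[635, 136, 117], [636, 106, 114], [635, 77, 117], [634, 47, 117]]
201 [[623, 136, 116], [623, 107, 115], [623, 77, 115], [622, 48, 116]]
207 [[611, 137, 116], [611, 107, 115], [610, 78, 115], [610, 48, 115]]
213 [[505, 177, 471], [503, 161, 480], [598, 79, 117], [598, 49, 114]]
219 [[500, 176, 467], [494, 163, 488], [586, 79, 114], [586, 50, 115]]
225 [[490, 178, 480], [487, 164, 490], [574, 80, 115], [573, 51, 117]]
231 [[482, 179, 483], [480, 164, 493], [565, 79, 103], [562, 51, 112]]
```

View pics/wrist5.png

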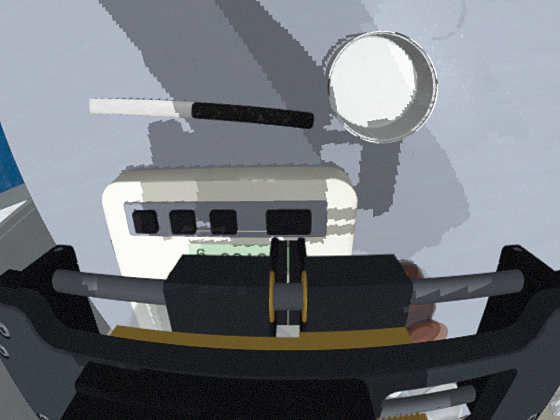

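View pics/s5.png

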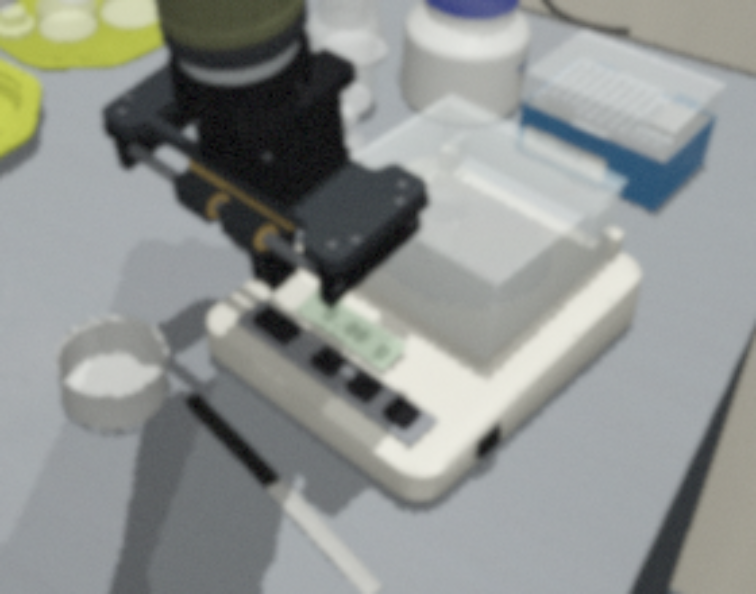

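```bash
python3 - <<'E'
from h import *
I=camera_info('wrist'); print(I['fx'],I['cx'],I['cy'])
Rm=R.from_rotvec(np.ravel(I['rvec'])).as_matrix(); c=-Rm.T@np.ravel(I['tvec'])
for u,v in [(289,222),(267,222),(312,222),(223,222)]:
    a=np.array([u-I['cx'],v-I['cy']]); r=np.hypot(*a); th=r/I['fx']
    k=np.r_[a/r*np.sin(th),np.cos(th)]; w=Rm.T@k; P=c+w*(43-c[2])/w[2]; q=P-O; print((u,v),P.round(1),(q@xh).round(1),(q@yh).round(1))
seq((-92,44,80),[(-93,44,60),(-93,44,50),(-93,44,46),(-93,44,44)])
E
```

```text
325.19226210127806 287.6119783507368 201.5870315947589
(289, 222) [527.2 169.5  43. ] -89.0 48.4
(267, 222) [524.  155.3  43. ] -89.0 33.9
(312, 222) [530.5 184.3  43. ] -89.0 63.6
(223, 222) [517.8 126.4  43. ] -88.8 4.3
(-93, 44, 60) [0.0089, 0.0, 0.039]
(-93, 44, 50) [0.0124, 0.0, 0.0587]
(-93, 44, 46) [0.0138, 0.0, 0.0666]
(-93, 44, 44) [0.0145, 0.0, 0.0706]
```

```bash
python3 - <<'E'
from h import *
seq((-92,44,80),[(-91,45.5,60),(-91,45.5,50),(-91,45.5,46),(-91,45.5,44)])
E
```

```text
(-91, 45.5, 60) [0.005, 0.003, 0.0397]
(-91, 45.5, 50) [0.0084, 0.003, 0.0594]
(-91, 45.5, 46) [0.0098, 0.003, 0.0673]
(-91, 45.5, 44) [0.0105, 0.003, 0.0713]
```

servo_tool([
  [0.005,0.003,0.0394,0,0,0,0],
  [0.0085,0.003,0.0591,0,0,0,0],
  [0.0099,0.003,0.067,0,0,0,0],
  [0.0099,0.003,0.067,0,0,0,0],
])

```text
time: 6.4
tcp_pos: [493.2, 175.8, 224.9]
eef_rot: [-180.0, 10.0, 167.4]
force: [0.6, -0.3, -0.4]
finger_gap: 0.002
```

```bash
python3 - <<'E'
from h import *
tipnow()
im,d=read_camera('wrist'); cv2.imwrite(f'pics/w6.png',im[:,:,::-1])
im,d=read_camera('scene'); cv2.imwrite('pics/s6.png',cv2.resize(im[200:330,230:400,::-1],None,fx=4,fy=4))
E
```

```text
t 6.4 tip [523.9 168.8  45.6] bal -92.0 47.0 45.6 F [ 0.62 -0.27 -0.35] rot [-179.97    9.98  167.4 ] gap 0.001639116412387134
```

View pics/w6.png

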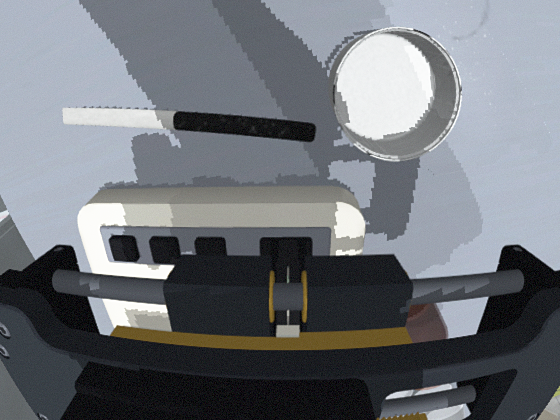

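View pics/s6.png

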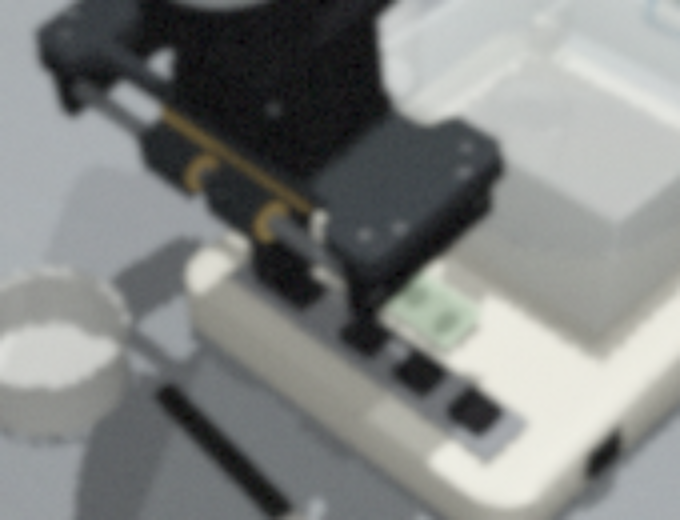

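servo_tool([
  [0.0003,0,0.002,0,0,0,0],
  [0.0007,0,0.004,0,0,0,0],
  [0.001,0,0.006,0,0,0,0],
  [0.0014,0,0.008,0,0,0,0],
  [0.0014,0,0.008,0,0,0,0],
])

```text
time: 7.0
tcp_pos: [493.6, 176.0, 221.3]
eef_rot: [180.0, 10.1, 167.4]
force: [0.2, 0.1, 1.7]
finger_gap: 0.004
```

servo_tool([
  [0.0003,0,0.002,0,0,0,0],
  [0.0003,0,0.002,0,0,0,0],
])

```text
time: 7.2
tcp_pos: [493.6, 176.0, 220.3]
eef_rot: [180.0, 10.1, 167.4]
force: [2.1, -0.4, 3.2]
finger_gap: 0.003
```

servo_tool([
  [0.0003,0,0.002,0,0,0,0],
  [0.0003,0,0.002,0,0,0,0],
])

```text
time: 7.4
tcp_pos: [493.7, 175.9, 219.3]
eef_rot: [180.0, 10.1, 167.4]
force: [1.5, -0.8, 4.4]
finger_gap: 0.005
```

servo_tool([
  [0.0003,0,0.002,0,0,0,0],
  [0.0003,0,0.002,0,0,0,0],
])

```text
time: 7.6
tcp_pos: [493.8, 176.0, 219.1]
eef_rot: [180.0, 10.1, 167.4]
force: [-1.4, -1.0, 10.5]
finger_gap: 0.004
```

servo_tool([
  [0.0003,0,0.002,0,0,0,0],
  [0.0003,0,0.002,0,0,0,0],
])

```text
time: 7.8
tcp_pos: [493.9, 176.0, 218.8]
eef_rot: [179.9, 10.1, 167.4]
force: [-4.1, -1.6, 17.1]
finger_gap: 0.005
```

servo_tool([
  [-0.001,0,-0.006,0,0,0,0],
  [-0.0028,0,-0.016,0,0,0,0],
  [-0.007,0,-0.04,0,0,0,0],
  [-0.0208,0,-0.118,0,0,0,0],
  [-0.035,0,-0.2,0,0,0,0],
  [-0.042,0,-0.24,0,0,0,0],
  [0,0.2,-0.3,0,0,0,0],
  [0,0.3,-0.3,0,0,0,0],
  [0,0.3,-0.3,0,0,0,0],
  [0,0.3,-0.3,0,0,0,0],
])

```text
time: 8.8
tcp_pos: [498.2, 335.5, 365.0]
eef_rot: [179.8, 9.9, 167.9]
force: [-0.1, -0.3, -0.1]
finger_gap: 0.004
```

```bash
python3 - <<'E'
from h import *
tipnow(); 
im,d=read_camera('top'); cv2.imwrite('pics/t7.png',cv2.resize(im[120:330,230:470,::-1],None,fx=2.8,fy=2.8))
I=camera_info('top')
print([deproj(I,u,v,d[v,u]).round(0).tolist() for u,v in((345,170),(345,200),(360,200),(350,215),(360,222))])
for r in finder.regions_of('tare_key','top')[:1]+finder.regions_of('key_2','top')[:3]:
    m=r['pixels']; zs=[deproj(I,u,v,d[v,u])[2] for v,u in zip(*np.nonzero(m))if d[v,u]>0]; print(r['score'],r['point'],np.median(zs))
im,d=read_camera('scene'); cv2.imwrite('pics/s7.png',cv2.resize(im[150:370,200:480,::-1],None,fx=2.7,fy=2.7))
print(robot.get_obs()['time'])
E
```

```text
t 8.8 tip [529.  329.6 185.8] bal -122.1 205.0 185.8 F [-0.13 -0.32 -0.11] rot [179.79   9.91 167.92] gap 0.0035572940215384454
[[687.0, 104.0, 117.0], [625.0, 107.0, 116.0], [624.0, 77.0, 117.0], [595.0, 98.0, 115.0], [580.0, 79.0, 114.0]]
0.47 [315.1, 259.8] 43.08131728652834
0.58 [332.7, 257.6] 42.972803320227115
9.0
```

View pics/s7.png

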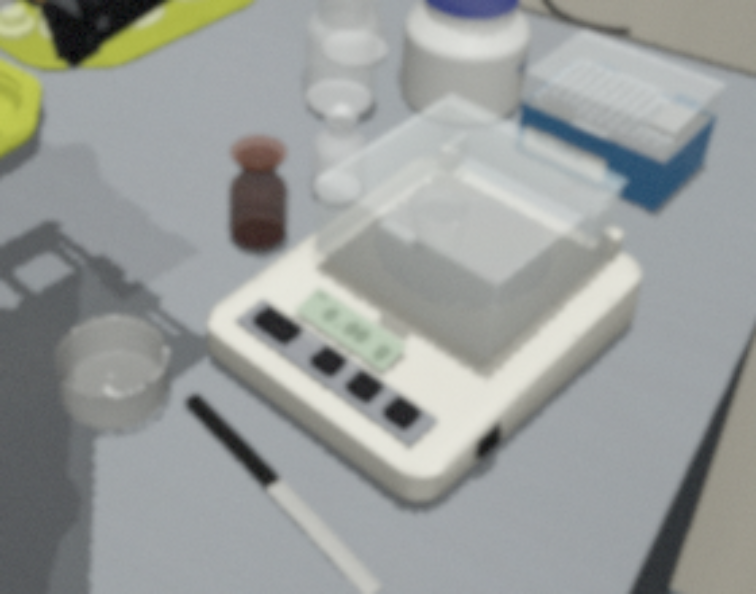

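View pics/t7.png

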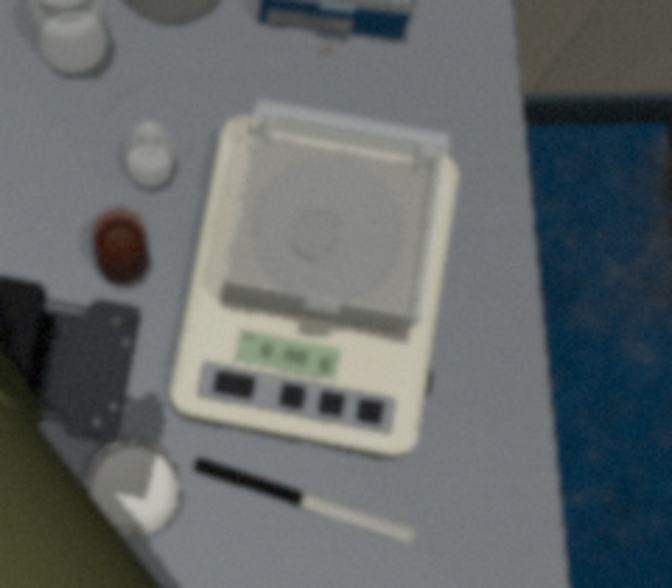

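servo_tool([
  [0,0,0,0,0,0,0],
  [0,0,0,0,0,0,0],
  [0,0,0,0,0,0,0],
])

```text
time: 9.3
tcp_pos: [500.8, 326.8, 364.7]
eef_rot: [-180.0, 10.0, 167.3]
force: [0.3, -0.0, 0.9]
finger_gap: 0.005
```

```bash
python3 - <<'E'
from h import *
tipnow(); print(robot.finish_job())
E
```

```text
t 9.3 tip [531.7 319.9 185.5] bal -117.4 196.2 185.5 F [ 0.34 -0.03  0.89] rot [-180.     10.    167.31] gap 0.005434643128341251
the job is handed in; nothing more can be done
None
```

I closed the draught shield, pressed and released the tare key, then withdrew the arm and handed the job in at 9.3 s. No verdict was reported, so this rests on my own checks.

- **Shield:** I pushed it down with the closed fingertips until it met its stop, at about 16 N upward. Afterwards the depth image showed the top panel level at 114–117 mm, against 114.5 mm when fully shut.
- **Tare key:** I pressed it about 4 mm, at 17 N upward at the most. The force jumped sharply at the end, so I took it as fully down. After release its top measured about 43 mm, which is the up position.
- **Everything else:** In the last pictures the cup, both bottles, the tin and the spatula look where they were. The other keys look untouched, though the finder returned a height for only one of them, about 43 mm. The last force reading was under 1 N, within the noise.

The cameras disagreed by about 3–5 mm on where the tare key was, so I aimed between their readings. The wrist view showed the fingers centred on the key before I pressed.

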